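# Unlock the cash box and hold up its shackle

### The job

Open the combination lock of the flat grey cash box: turn its round dial, click by click, until the pointer clicks home at the long index mark, let go of the dial, then pull the U-shaped shackle straight up out of the box without forcing it. Finish still holding the shackle upright and still in the gripper above the box, its feet at least 10 cm clear of the box top; leave the dial at the mark and the things round about alone.

Things in the scene. Friction and masses are not known exactly. Their poses are not given: they have to be found in the camera images.
- lockbox: Flat grey steel cash box, 200 (x) x 250 (y) x 50 mm high, fixed. Origin on the desk, 75 mm behind its front (-x) edge, midway in y; x away from the robot at yaw 0, y left, z up. Top: dial at x 0, y +50 mm; shackle at x 0, y -44 mm, on a flat 3 mm steel strap from the narrow lid at the rear (to x +129 mm). The index mark is the long bar on the top, on the -x side of the dial.
- dial (a joint): Dial angle, rad, clockwise from above positive, range -0.7 to 2.1. At 0 the pointer on the skirt points to the box's -x, at the index mark; only there (within 0.1) is the shackle free, elsewhere a disc inside holds its notched leg. Starts at 0.6 to 1.5: turn it counterclockwise. Sprung clicks every 0.35 rad, 0 included: let go, it settles into the nearest. Needs about 0.08 N m.
- dial_grip (a point): On the dial's axis, 80 mm above the desk: the height to grip. The grip is a dark round knurled knob, 34 mm across, 55 to 89 mm above the desk, over a flat skirt 54 mm across with a short pointer; the line on the knob's top shows the pointer's direction. The nearest shackle leg is 65 mm from this axis, towards the box's -y.
- shackle: Loose U-shaped steel shackle, 58 (y) x 10 (x) x 81 mm high, about 0.12 kg. Origin at the level of its feet, midway between its two legs (each 10 x 14 mm, 44 mm apart along y), z up. Locked, its feet stand 14 mm above the desk in two holes (1 mm play a side), 36 mm deep in the box top; it comes out straight up.
- shackle_bar (a point): Centre of the shackle's level cross bar (58 mm along y, 10 mm thick in x, 11 mm high), 75.5 mm above its feet; pinch it here across its 10 mm thickness (box x). The gap under the bar down to the strap is 31 mm.
- mouse: White computer mouse, 114 x 58 x 22 mm, origin under its centre; to be left alone.
- stapler: Small black stapler, 132 x 36 x 47 mm, origin under its centre; to be left alone.
- tape_roll: Roll of dark striped tape, 50 mm in diameter, 15 mm high, origin under its centre; to be left alone.

How it is judged:
By the outcome, as a careful person would: the job done as asked, in the order asked, and still so for the second after the job is handed in, while the arm keeps its last pose, push and grip.
It also fails if it takes over 51 s, if anything falls off the work surface, if the arm or the gripper's body presses on something with over 40 N, if the wrist force passes 120 N, or if a joint passes its speed limit or range.

### The arm

A 6-joint arm with a two-finger parallel gripper is mounted at the origin on a cart in front of the work surface, level with it; the furniture and walls round the work are solid. World frame = base frame: x ahead of the robot, y to its left, z up, the work surface at z = 0. Lengths are in mm, angles in rad, forces in N, time in s.
With the tool pointing down it reaches from about 350 to 875 mm from the base axis. Payload 4.2 kg.
Tool frame: the origin (TCP) lies at the very end of the fingers, on their centre line; the grasp point (between the pads) lies 19 mm behind it; z points along the fingers, y is the line along which they close (so a half turn about z gives the same grasp; the last joint's range is limited). The gripper opens to 85 mm and grips with 20 to 120 N. Pads are 22 mm wide; open, the fingers measure 114 mm over their backs; the gripper's body (76 mm by 85 mm) begins 54 mm behind the grasp point. The pads swing forward as they close: fully open they stand 13 mm farther back than shut.
Start: joints at [1.549, 0.385, 0.008, 0, -1.194, -0.259], TCP at [173.171, 600.509, 231.312] pointing down, gripper open.
Joint ranges: [-3.14, 3.14], [-1.21, 2.06], [-1.07, 1.41], [-3.16, 2.05], [-2.99, -0.16], [-3.1, 3.1]. Speed limits (rad/s): [2.79, 2.79, 3.14, 3.14, 3.14, 3.14].

### API

Orientations are given as a unit quaternion [x, y, z, w].
In Python, from bench import read_state, get_image, camera_model, job_done gives the robot as it stands.
- The arm moves only by the shell command python3 -m handwheel 'ROWS'. ROWS is JSON, a list of rows, each a list of 7 numbers: the shift along the tool's x, y, z in m, then the turn, a rotation vector about the tool's x, y, z in rad, then the gripper's target within -1 to 1 (fully open at 1, half-way at 0, shut at -1). In form: [[dx, dy, dz, wx, wy, wz, jaw], ...]. A call has 1 to 10 rows; each row is the pose to reach, as a shift and turn from the pose commanded when the call began, along the tool's axes at that moment; what a row does not reach only later rows make up. A row lasts 1/8 s, in which the tool goes at most 62.5 mm and 10.7 degrees, less where a joint would pass 70% of its speed; a pose out of reach is approached as far as the arm can. A call with a gripper value outside its range is refused whole. The fingers move at their own pace and stop on an object; the grip force is fixed at half the most. Time passes only in rows, so rows that repeat a pose let the fingers close. It gives the time, the measured TCP pose, the force, the opening and the grip force at its end, in the units of the state.
- read_state(): the state, without advancing time (a new reading comes with each control period).
- get_image(name): name is "side" or "top"; returns (picture, depth): 400x640x3 uint8, blue, green, red; 400x640 float32, mm along the optical axis (not along the pixel's ray), 0 where there is no reading.
- camera_model(name): a dict with "K" (3x3 intrinsics, pixels), "rvec" (rotation vector, rad) and "tvec" (3), from world to camera coordinates, as OpenCV has them. Camera axes: x right, y down, z forward; pixel columns grow to the right and rows downward; lengths in mm; the calibration is good to about 2 mm. A picture is of the moment at which its call begins. camera_model takes no time and is no camera call.
- job_done(): hands the job in; it is judged then, once.
The state is a dict: "clock": time; "joints": joint angles; "joint_vel": joint speeds; "joint_efforts": joint torques, N m; "position": TCP position; "ee_rot": TCP orientation; "contact_force": force on the tool from outside, world axes, zero at the start; "wrist_torque": the same for the moment, N m; "gripper_width": finger opening in mm; "grasp_force": force on a finger pad.
Only numpy, scipy, OpenCV 4.12 (cv2) and the standard library are available. Lean on these libraries where they do the work, as an engineer would, in place of code of your own. Each camera call takes 0.05 s, during which the arm holds its last target. There are 200 camera calls.

## Working session

There is one attempt and no reset: what is moved stays moved. The work goes in short steps, Python scripts to look and compute and a shell command to move; the robot and the scene stay as the last step left them, time stands still between calls to the robot, and variables do not carry over. Pictures are saved under pics/ and viewed, at most 10 in all, crops included, and the job is handed in when it is done.

```bash
ls; mkdir -p pics
cat > h.py <<'E'
import numpy as np,cv2
from bench import *
from scipy.spatial.transform import Rotation as R
def cam(n):
    m=camera_model(n);return np.array(m['K'],float),cv2.Rodrigues(np.array(m['rvec'],float))[0],np.array(m['tvec'],float).ravel()
def ray(n,u,v,z):
    K,r,t=cam(n);d=r.T@np.linalg.solve(K,[u,v,1.]);c=-r.T@t
    return c+d*(z-c[2])/d[2]
def proj(n,P):
    K,r,t=cam(n);p=K@(r@np.array(P,float)+t);return p[:2]/p[2]
def cloud(n,dep):
    K,r,t=cam(n);v,u=np.mgrid[:400,:640];p=np.stack([u,v,np.ones_like(u)],-1)@np.linalg.inv(K).T*dep[...,None]
    return (p-t)@r
E
python3 - <<'E'
from h import *
for n in('top','side'):
    i,d=get_image(n);cv2.imwrite(f'pics/{n}0.png',i);np.save(n+'d.npy',d)
    K,r,t=cam(n);print(n,K[0,0],-r.T@t)
s=read_state();print(s['position'],s['ee_rot'],R.from_quat(s['ee_rot']).as_matrix().round(3),s['clock'],s['gripper_width'])
E
```

```text
pics
top 490.53905437542363 [ 225.50618946  -18.48735381 1420.67848184]
side 378.00482051175806 [ 840.68460781 -593.48256376  995.54348444]
[173.01286908 600.03138185 230.34924573] [ 9.90152130e-01 -1.39992220e-01 -9.71929054e-05  9.63224904e-04] [[ 0.961 -0.277 -0.   ]
 [-0.277 -0.961 -0.002]
 [ 0.     0.002 -1.   ]] 0.1 85.11956894644422
```

View pics/top0.png

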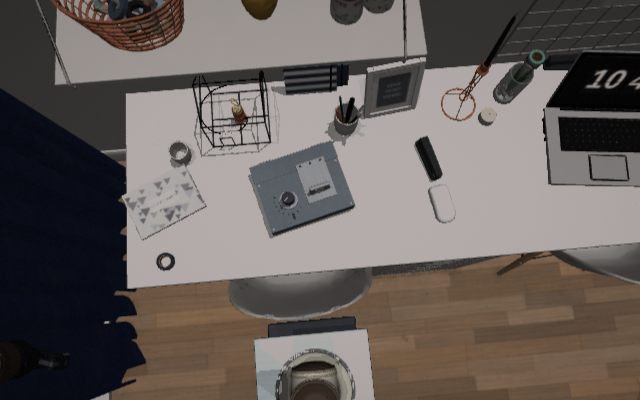

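View pics/side0.png

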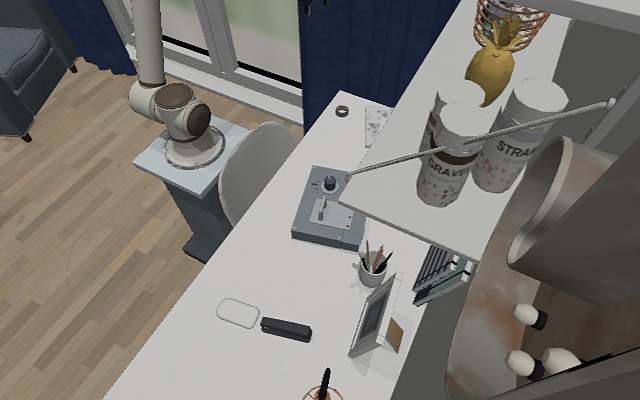

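The top view shows the box centred near (301,188), the dial near (288,199) and the shackle near (318,189). The shelf is at the rear, above row 80. In the side view the dial is near (330,184) and the shackle near (322,208). I'll zoom in on both.

Run:
```python
from h import *
a=cv2.imread('pics/top0.png')[135:245,240:365];b=cv2.imread('pics/side0.png')[155:255,280:375]
a=cv2.resize(a,None,fx=5,fy=5,interpolation=cv2.INTER_CUBIC)[:,:]
b=cv2.resize(b,None,fx=5,fy=5,interpolation=cv2.INTER_CUBIC)
cv2.imwrite('pics/a.png',a);cv2.imwrite('pics/b.png',b)
i=cv2.imread('pics/top0.png');P=cloud('top',np.load('topd.npy'))
m=(P[...,2]>44)&(P[...,2]<56);m[:135]=0;m[245:]=0;m[:,:240]=0;m[:,365:]=0
q=P[m];c,s,ang=cv2.minAreaRect(q[:,:2].astype(np.float32));print('box',c,s,ang,np.median(q[:,2]),cv2.boxPoints((c,s,ang)))
for nm,lo,hi in(('knob/shackle',70,100),):
    k=(P[...,2]>lo)&(P[...,2]<hi);k[:135]=0;k[245:]=0;k[:,:240]=0;k[:,365:]=0
    n,l,st,ce=cv2.connectedComponentsWithStats(k.astype(np.uint8))
    for j in range(1,n):
        print(nm,st[j],ce[j],P[l==j].mean(0),np.median(P[l==j][:,2]))
```

```text
box (599.614013671875, -5.44036865234375) (274.5474548339844, 253.56277465820312) 14.3229341506958 50.720386677618215 [[ 435.2431     83.44053 ]
 [ 497.97125  -162.24069 ]
 [ 763.9849    -94.321266]
 [ 701.2568    151.35995 ]]
knob/shackle [310 181  20  11  90] [319.34444444 185.77777778] [549.11515117 -62.89949898  92.16061857] 94.32824117439543
knob/shackle [282 191  13  13 130] [287.63846154 196.98461538] [525.84382483  27.71987675  88.4061584 ] 89.2583083959131
```

View pics/a.png

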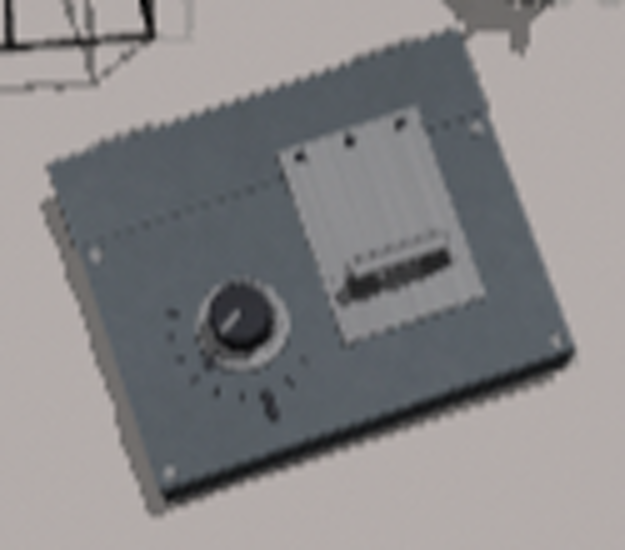

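View pics/b.png

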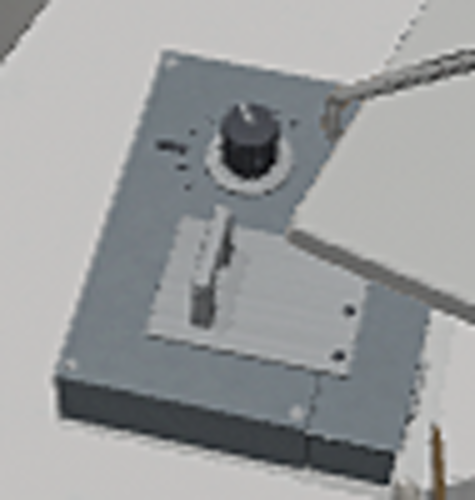

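The crops show the knob top at about (288,198) in the top view and (330,179) in the side view. The knob line points left, roughly 70° clockwise of the index bar at about (294,216). Next I'll triangulate these points.

Run:
```python
from h import *
def A(x,y): return (x+.5)/5-.5+240,(y+.5)/5-.5+135
def B(x,y): return (x+.5)/5-.5+280,(y+.5)/5-.5+155
def tri(p,q):
    Ps=[]
    for n in('top','side'):
        K,r,t=cam(n);Ps.append(K@np.c_[r,t])
    X=cv2.triangulatePoints(Ps[0],Ps[1],np.array(p,float).reshape(2,1),np.array(q,float).reshape(2,1)).ravel();return X[:3]/X[3]
print('knob top tri',tri(A(240,316),B(250,122)),ray('top',*A(240,316),89),ray('side',*B(250,122),89))
C=[ray('top',*A(*p),50) for p in((165,493),(572,355))]
print('front corners',C,'side front corners',[ray('side',*B(*p),50) for p in((165,52),(58,382))])
d=C[0]-C[1];print('front edge len',np.hypot(*d[:2]),'yaw',np.arctan2(-d[0],d[1]))
sc=[ray('top',*A(*p),50) for p in((168,471),(557,341),(477,127),(96,256))]
d=sc[0]-sc[1];e=sc[3]-sc[2];print('screws',np.round(sc,1),np.arctan2(-d[0],d[1]),np.arctan2(-e[0],e[1]))
D=ray('top',*A(240,316),89);l=ray('top',*A(222,332),89)-D;pt=ray('top',*A(207,355),56);im=ray('top',*A(270,405),50)
for v in(l,pt-D,im-D):print('dir from dial deg',np.degrees(np.arctan2(v[1],v[0])),np.hypot(*v[:2]))
print('shackle side top',[ray('side',*B(*p),95) for p in((222,212),(201,290))])
P=cloud('top',np.load('topd.npy'));i=cv2.imread('pics/top0.png')
k=(P[...,2]>91)&(P[...,2]<100);k[:135]=0;k[245:]=0;k[:,:240]=0;k[:,365:]=0
q=P[k][:,:2].astype(np.float32);print('bar',cv2.minAreaRect(q),q.mean(0))
s=P[0:85,150:400].reshape(-1,3);s=s[(s[:,2]>300)];print('shelf minx',np.percentile(s,[1,50],0))
K,r,t=cam('top')
for z in(1,):
    w=P[150:250,110:220].reshape(-1,3);print('left items max z',w[:,2].max())
```

```text
knob top tri [524.84011076  28.99173672  87.78774102] [523.40174941  27.98711342  89.        ] [526.94098618  30.08242455  89.        ]
front corners [array([434.09536678,  79.23959252,  50.        ]), array([ 492.74346988, -157.50026958,   50.        ])] side front corners [array([438.44278961,  81.81286804,  50.        ]), array([ 502.879897  , -161.68228879,   50.        ])]
front edge len 243.89621215959644 yaw 0.24284319146061692
screws [[ 446.4   76.7   50. ]
 [ 501.6 -149.8   50. ]
 [ 632.3 -116.7   50. ]
 [ 574.6  109.1   50. ]] 0.23898847330434753 0.2501048047957161
dir from dial deg 127.55747355748706 13.42796097350203
dir from dial deg 122.19882940192767 25.456117090690892
dir from dial deg -165.31335190159817 45.84125022434299
shackle side top [array([545.05970578, -40.03869516,  95.        ]), array([559.77383258, -92.99965389,  95.        ])]
bar ((544.5908203125, -22.62946319580078), (25.551115036010742, 137.7138214111328), 17.59781837463379) [541.9769   -31.824127]
shelf minx [[ 700.84667228 -236.4940831   504.37314438]
 [ 767.60496471   30.73789707  513.50079668]]
left items max z 1420.6784818439837
```

```bash
python3 -m handwheel '[[0.496,0.451,0.04,0,0,1.645,0.4],[0.496,0.451,0.04,0,0,1.645,0.4],[0.496,0.451,0.04,0,0,1.645,0.4],[0.496,0.451,0.04,0,0,1.645,0.4],[0.496,0.451,0.04,0,0,1.645,0.4],[0.496,0.451,0.04,0,0,1.645,0.4],[0.496,0.451,0.04,0,0,1.645,0.4],[0.496,0.451,0.04,0,0,1.645,0.4],[0.496,0.451,0.04,0,0,1.645,0.4],[0.496,0.451,0.04,0,0,1.645,0.4]]'
cat > st.py <<'E'
from h import *
import sys
s=read_state();p=np.array(s['position']);M=R.from_quat(s['ee_rot']).as_matrix()
print('pos',p.round(1),'yaw',np.arctan2(M[1,0],M[0,0]).round(3),'tilt z',M[:,2].round(3),'F',np.round(s['contact_force'],1),'T',np.round(s['wrist_torque'],2),'w',round(s['gripper_width'],1),'g',round(s['grasp_force'],1),'t',s['clock'],'j',np.round(s['joints'],2))
if len(sys.argv)>1:
    T=np.array([float(x) for x in sys.argv[1:4]]);y=float(sys.argv[4])
    print('shift',(M.T@(T-p)/1000).round(4),'wz',round(np.arctan2(M[1,0],M[0,0])-y,3))
E
python3 st.py 525 29 110 -1.93
```

```text
clock: 1.35
position: [501.0, 67.4, 193.9]
ee_rot: [-0.571, 0.821, 0.0, 0.0]
contact_force: [-0.2, 0.9, 0.2]
gripper_width: 59.6
grasp_force: 0.0
pos [501.   67.4 193.9] yaw -1.926 tilt z [-0.  0. -1.] F [-0.2  0.9  0.2] T [ 0.1  -0.07 -0.02] w 59.6 g 0.0 t 1.35 j [ 0.46  0.21 -0.34 -0.   -1.02 -0.81]
shift [ 0.0277 -0.0359  0.0839] wz 0.004
```

```bash
python3 -m handwheel '[[0.0277,-0.0359,0.06,0,0,0,0.4],[0.0277,-0.0359,0.06,0,0,0,0.4],[0.0277,-0.0359,0.06,0,0,0,0.4]]' >/dev/null; python3 st.py 525 29 62 -1.93
python3 - <<'E'
from h import *
i,_=get_image('side');j,_=get_image('top')
b=cv2.resize(i[120:220,270:390],None,fx=4,fy=4,interpolation=cv2.INTER_CUBIC);a=cv2.resize(j[135:235,240:360],None,fx=4,fy=4,interpolation=cv2.INTER_CUBIC)
cv2.imwrite('pics/c.png',np.vstack([a,b])[:600*2][::1][:800] if 0 else cv2.resize(np.hstack([a,b]),(800,333)))
E
```

```text
pos [524.2  30.5 133.5] yaw -1.926 tilt z [-0.002 -0.001 -1.   ] F [-0.4  0.1  0.4] T [0.02 0.01 0.02] w 59.8 g 0.0 t 1.725 j [ 0.37  0.31 -0.37  0.   -0.89 -0.72]
shift [ 0.001  -0.0014  0.0714] wz 0.004
```

View pics/c.png

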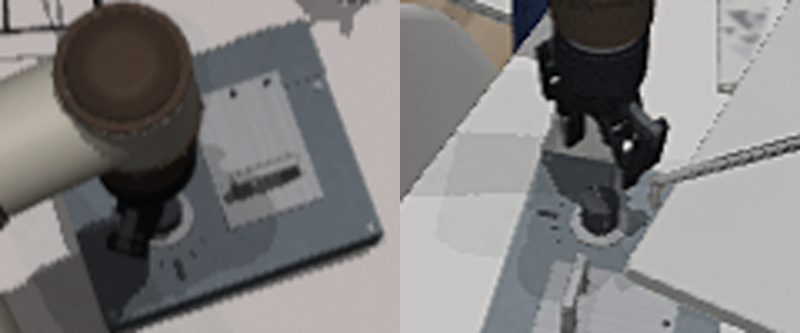

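The gripper straddles the knob in both views, which shows at (160,215) in the left half and (600,210) in the right. I'll descend and close on it.

```bash
python3 -m handwheel '[[0.0005,-0.0005,0.04,0,0,0,0.4],[0.0005,-0.0005,0.0715,0,0,0,0.4],[0.0005,-0.0005,0.0715,0,0,0,0.4]]' >/dev/null; python3 st.py 525 29 62 -1.93
python3 -m handwheel '[[0,0,0,0,0,0,-1],[0,0,0,0,0,0,-1],[0,0,0,0,0,0,-1],[0,0,0,0,0,0,-1]]' >/dev/null; python3 st.py 525 29 62 -1.93
```

```text
pos [523.7  31.1  62.2] yaw -1.924 tilt z [-0.002 -0.001 -1.   ] F [ 0.  -1.3  1.1] T [-0.04 -0.07 -0.01] w 60.1 g 0.0 t 2.2 j [ 0.37  0.41 -0.45 -0.   -0.72 -0.72]
shift [ 0.0015 -0.002   0.0002] wz 0.006
pos [526.2  31.2  65. ] yaw -1.925 tilt z [ 0.005  0.002 -1.   ] F [-1.7  2.8  6.9] T [ 0.8   0.59 -0.06] w 31.9 g 59.2 t 2.7 j [ 0.37  0.41 -0.45  0.   -0.72 -0.72]
shift [0.0025 0.0004 0.003 ] wz 0.005
```

```bash
python3 -m handwheel '[[0,0,-0.003,0,0,0,-1],[0,0,-0.003,0,0,-0.1,-1],[0,0,-0.003,0,0,-0.2,-1],[0,0,-0.003,0,0,-0.3,-1],[0,0,-0.003,0,0,-0.4,-1],[0,0,-0.003,0,0,-0.5,-1],[0,0,-0.003,0,0,-0.5,-1]]' >/dev/null; python3 st.py 
python3 -m handwheel '[[0,0,0,0,0,-0.1,-1],[0,0,0,0,0,-0.2,-1],[0,0,0,0,0,-0.3,-1],[0,0,0,0,0,-0.4,-1],[0,0,0,0,0,-0.5,-1],[0,0,0,0,0,-0.5,-1]]' >/dev/null; python3 st.py
```

```text
pos [525.6  31.2  65.2] yaw -1.427 tilt z [ 0.002  0.002 -1.   ] F [ 2.8  5.  -9.6] T [ 1.22 -1.06  0.06] w 32.0 g 62.8 t 3.575 j [ 0.37  0.4  -0.44 -0.   -0.72 -0.22]
pos [525.1  30.9  65.2] yaw -0.928 tilt z [ 0.001  0.001 -1.   ] F [  2.7   4.6 -10. ] T [ 1.43 -0.86  0.07] w 32.1 g 62.8 t 4.325 j [ 0.37  0.4  -0.45 -0.   -0.72  0.28]
```

```bash
python3 -m handwheel '[[0,0,0,0,0,-0.1,-1],[0,0,0,0,0,-0.1,-1],[0,0,0,0,0,-0.1,0.3],[0,0,0,0,0,-0.1,0.3],[0,0,0,0,0,-0.1,0.3],[0,0,-0.06,0,0,-0.1,0.3],[0,0,-0.12,0,0,-0.1,0.3],[-0.05,-0.045,-0.12,0,0,-0.1,0.3],[-0.11,-0.10,-0.12,0,0,-0.1,0.3],[-0.11,-0.10,-0.12,0,0,-0.1,0.3]]' >/dev/null; python3 st.py
python3 - <<'E'
from h import *
i,_=get_image('side');j,_=get_image('top');cv2.imwrite('pics/s2.png',i);cv2.imwrite('pics/t2.png',j)
b=cv2.resize(i[165:215,300:360],None,fx=6.6,fy=6.6,interpolation=cv2.INTER_CUBIC);a=cv2.resize(j[175:225,265:325],None,fx=6.6,fy=6.6,interpolation=cv2.INTER_CUBIC)
cv2.imwrite('pics/d.png',np.hstack([a,b]))
E
```

```text
pos [538.6 180.7 186. ] yaw -0.824 tilt z [ 0.001  0.    -1.   ] F [ 0.5 -0.5  0.4] T [-0.02  0.03 -0.03] w 55.6 g 0.0 t 5.575 j [ 0.61  0.32 -0.2   0.   -1.04  0.14]
```

View pics/d.png

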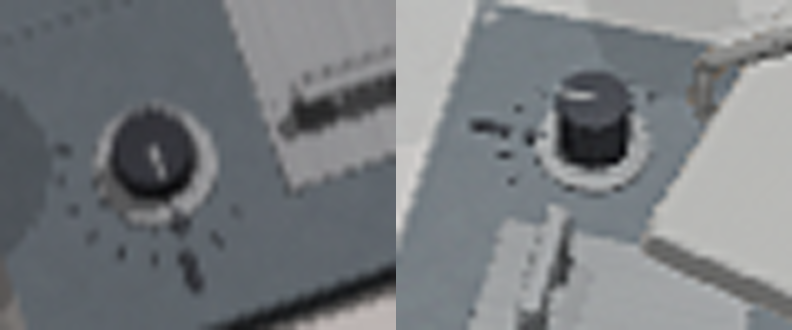

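The pointer at (180,226) now lines up with the index bar at (192,275) in the left half, and the right half agrees. I'll check the angle numerically.

```bash
python3 - <<'E'
from h import *
def A(x,y): return (x+.5)/6.6-.5+265,(y+.5)/6.6-.5+175
def B(x,y): return (x-396+.5)/6.6-.5+300,(y+.5)/6.6-.5+165
f=lambda a,b:np.degrees(np.arctan2(*(b-a)[[1,0]]))%360
D=ray('top',*A(152,152),89);print(D)
for n,p,z in(('line',A(163,175),89),('ptr',A(180,226),55),('idx',A(192,275),50)):
    print(n,f(D,ray('top',*p,z)))
D2=ray('side',*B(592,97),89);print(D2)
for n,p,z in(('line',B(560,96),89),('ptr',B(529,139),55),('idx',B(488,127),50)):
    print(n,f(D2,ray('side',*p,z)))
E
python3 st.py 547.5 -62 130 -1.326
```

```text
[523.95046536  27.92796101  89.        ]
line 200.50656484465648
ptr 197.75663544369354
idx 193.93910800563052
[526.5469459   28.70038349  89.        ]
line 205.6307494060423
ptr 205.28470366446862
idx 193.9447864378974
pos [538.5 180.  185.5] yaw -0.823 tilt z [-0. -0. -1.] F [-0.6  0.   0.2] T [-0.07 -0.01  0.01] w 55.8 g 0.0 t 5.675 j [ 0.61  0.33 -0.2   0.   -1.04  0.14]
shift [0.1836 0.1579 0.0555] wz 0.503
```

Run:
```python
from h import *
t=cv2.imread('pics/t2.png');s=cv2.imread('pics/s2.png')
out=[]
for n,im,(x0,y0),D in(('top',t,(275,185),(524,28)),('side',s,(312,170),(526.5,28.7))):
    c=im[y0:y0+33,x0:x0+33];v=cv2.resize(c,None,fx=12,fy=12,interpolation=cv2.INTER_NEAREST)
    for th,col in((0,(0,255,0)),(-.35,(0,0,255))):
        a=0.245+np.pi-th
        for r,z in((15,89),(27,54),(34,50),(45,50)):
            p=proj(n,[D[0]+r*np.cos(a),D[1]+r*np.sin(a),z]);q=((p-[x0,y0]+.5)*12).astype(int);cv2.circle(v,tuple(map(int,q)),3,col,-1)
    out.append(v)
    p=proj(n,[*D,89]);g=cv2.cvtColor(c,cv2.COLOR_BGR2GRAY);yy,xx=np.mgrid[:33,:33]
    m=(np.hypot(xx+x0-p[0],yy+y0-p[1])<5)
    w=np.clip(g.astype(float)-90,0,None)*m;cx=(w*(xx+x0)).sum()/w.sum();cy=(w*(yy+y0)).sum()/w.sum()
    P=ray(n,cx,cy,89);print(n,'line centroid dir',np.degrees(np.arctan2(P[1]-D[1],P[0]-D[0]))%360,np.hypot(P[0]-D[0],P[1]-D[1]),(w>0).sum())
    cv,uu=np.linalg.eigh(np.cov(np.array([ray(n,x+x0,y+y0,89)[:2] for y,x in zip(*np.nonzero(w))]).T,aweights=w[w>0]));print('line axis',np.degrees(np.arctan2(uu[1,1],uu[0,1]))%180+180,cv)
cv2.imwrite('pics/e.png',np.hstack(out))
```

```text
top line centroid dir 206.69889768881887 4.028973457563157 5
line axis 192.72564228413415 [ 0.44201766 20.78518637]
side line centroid dir 152.3355433707553 7.983667035196803 15
line axis 267.85132566705164 [22.84330804 64.84712883]
```

View pics/e.png

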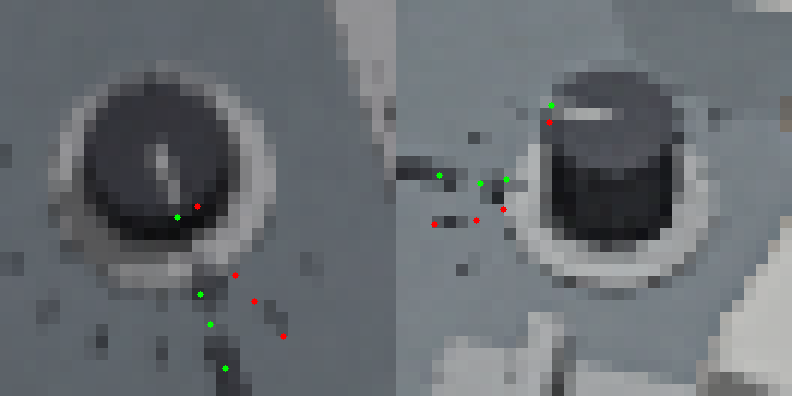

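The green marks (dial at 0) fit the pointer and knob line in both views, the red ones (-0.35) do not, and the top-view line axis reads 192.7° against 194° for the index. The dial is home. Next is the shackle.

```bash
python3 -m handwheel '[[0.061,0.053,0,0,0,0.18,0.3],[0.122,0.105,0,0,0,0.36,0.3],[0.184,0.158,0,0,0,0.503,0.3],[0.184,0.158,0,0,0,0.503,0.3],[0.184,0.158,0,0,0,0.503,0.3],[0.184,0.158,0,0,0,0.503,0.3],[0.184,0.158,0.05,0,0,0.503,0.3],[0.184,0.158,0.05,0,0,0.503,0.3],[0.184,0.158,0.05,0,0,0.503,0.3]]' >/dev/null; python3 st.py 548 -62.5 72 -1.326
python3 - <<'E'
from h import *
i,_=get_image('side');j,_=get_image('top')
b=cv2.resize(i[150:240,280:370],(400,400),interpolation=cv2.INTER_CUBIC);a=cv2.resize(j[135:225,270:360],(400,400),interpolation=cv2.INTER_CUBIC)
cv2.imwrite('pics/f.png',np.hstack([a,b]))
E
```

```text
pos [548.  -63.5 136.9] yaw -1.327 tilt z [ 0.002 -0.001 -1.   ] F [ 0.3 -0.1  0.5] T [ 0.05 -0.06  0.01] w 55.4 g 0.0 t 6.8 j [ 0.18  0.35 -0.31  0.   -0.91  0.06]
shift [-0.001  -0.0001  0.0649] wz -0.001
```

View pics/f.png

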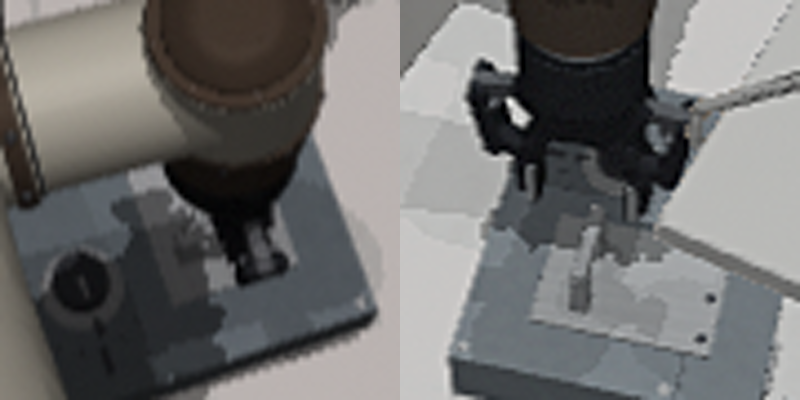

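The fingers straddle the shackle bar, seen at (585,265) in the right half, and the dial line still points at the index. I'll descend and pinch.

```bash
python3 -m handwheel '[[0,0,0.03,0,0,0,0.3],[0,0,0.06,0,0,0,0.3],[0,0,0.06,0,0,0,0.3],[0,0,0.06,0,0,0,0.3]]' >/dev/null; python3 st.py 548 -62.5 72 -1.326
python3 -m handwheel '[[0,0,0,0,0,0,-1],[0,0,0,0,0,0,-1],[0,0,0,0,0,0,-1],[0,0,0,0,0,0,-1],[0,0,0,0,0,0,-1],[0,0,0,0,0,0,-1]]' >/dev/null; python3 st.py
```

```text
pos [548.5 -63.9  77.4] yaw -1.328 tilt z [ 0.003 -0.    -1.   ] F [ 0.8  1.  -0.7] T [-0.01 -0.01  0.03] w 55.4 g 0.0 t 7.4 j [ 0.18  0.42 -0.37  0.   -0.77  0.06]
shift [-0.0015  0.0001  0.0054] wz -0.002
pos [548.  -64.1  76.5] yaw -1.328 tilt z [ 0.002 -0.    -1.   ] F [-0.5  0.8  5.9] T [ 0.14 -0.04  0.01] w 8.4 g 61.3 t 8.15 j [ 0.18  0.42 -0.37  0.   -0.77  0.06]
```

The grip is about 6 mm high on the bar, so I'll regrip lower.

```bash
python3 -m handwheel '[[0,0,0,0,0,0,0],[0,0,0,0,0,0,0],[0,0,0.006,0,0,0,0],[0,0,0.006,0,0,0,0],[0,0,0.006,0,0,0,-1],[0,0,0.006,0,0,0,-1],[0,0,0.006,0,0,0,-1],[0,0,0.006,0,0,0,-1],[0,0,0.006,0,0,0,-1]]' >/dev/null; python3 st.py
python3 -m handwheel '[[0,0,-0.003,0,0,0,-1],[0,0,-0.006,0,0,0,-1],[0,0,-0.009,0,0,0,-1],[0,0,-0.009,0,0,0,-1]]' >/dev/null; python3 st.py
```

```text
pos [547.6 -64.   69.8] yaw -1.329 tilt z [ 0.001  0.    -1.   ] F [ 0.8  0.3 -0.7] T [ 0.12 -0.49  0.11] w 8.9 g 58.4 t 9.275 j [ 0.18  0.43 -0.38  0.   -0.76  0.06]
pos [547.3 -64.1  79.1] yaw -1.329 tilt z [ 0.001  0.    -1.   ] F [1.6 1.4 0.2] T [ 0.22 -0.49  0.05] w 8.7 g 58.5 t 9.775 j [ 0.18  0.42 -0.37  0.   -0.78  0.06]
```

```bash
python3 -m handwheel '[[0,0,-0.005,0,0,0,-1],[0,0,-0.01,0,0,0,-1],[0,0,-0.015,0,0,0,-1],[0,0,-0.02,0,0,0,-1],[0,0,-0.025,0,0,0,-1],[0,0,-0.03,0,0,0,-1],[0,0,-0.036,0,0,0,-1]]' >/dev/null; python3 st.py
python3 -m handwheel '[[0,0,-0.015,0,0,0,-1],[0,0,-0.03,0,0,0,-1],[0,0,-0.05,0,0,0,-1],[0,0,-0.07,0,0,0,-1],[0,0,-0.09,0,0,0,-1],[0,0,-0.11,0,0,0,-1],[0,0,-0.12,0,0,0,-1],[0,0,-0.125,0,0,0,-1],[0,0,-0.125,0,0,0,-1],[0,0,-0.125,0,0,0,-1]]' >/dev/null; python3 st.py
python3 - <<'E'
from h import *
i,_=get_image('side');j,_=get_image('top');cv2.imwrite('pics/s3.png',i)
b=cv2.resize(i[110:230,270:390],(400,400),interpolation=cv2.INTER_CUBIC);a=cv2.resize(j[135:225,265:355],(400,400),interpolation=cv2.INTER_CUBIC)
cv2.imwrite('pics/g.png',np.hstack([a,b]))
E
```

```text
pos [546.3 -64.3 114.7] yaw -1.329 tilt z [-0.002 -0.    -1.   ] F [ 0.4  0.1 -0.3] T [ 0.06  0.02 -0.01] w 8.8 g 58.6 t 10.65 j [ 0.18  0.37 -0.33 -0.   -0.87  0.06]
pos [546.6 -64.2 238.8] yaw -1.329 tilt z [-0.002 -0.    -1.   ] F [ 0.3  0.1 -0.4] T [ 0.05 -0.03  0.01] w 8.9 g 58.6 t 11.9 j [ 0.18  0.25 -0.16 -0.   -1.16  0.06]
```

View pics/g.png

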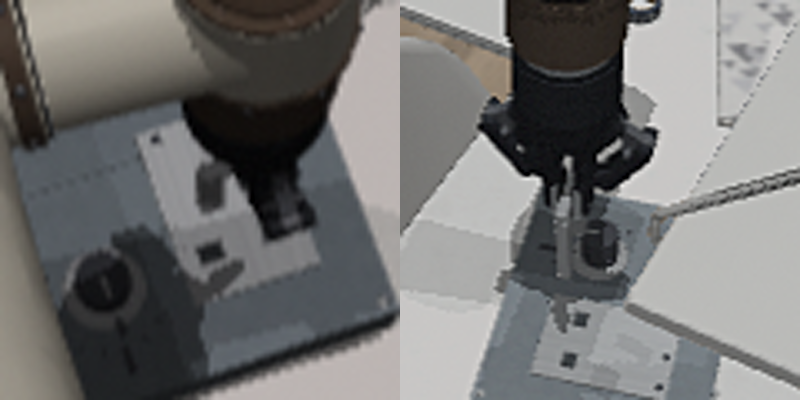

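The shackle is held upright (right half, around (565,240)), both holes in the box are empty, and the dial line still points at the index. The feet are about 133 mm above the box top.

```bash
python3 -c "
from bench import *
print(job_done())"
```

```text
the job is handed in; nothing more can be done
None
```

The lock is open and the job is handed in: the dial clicked home at the index mark, and the shackle came straight up with almost no force and is held upright and still, feet about 13 cm above the box top.

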